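# Stop a bocal for its leak test and hold the sprung chamber lid

## Robot

A 7-joint arm with a two-finger parallel gripper is mounted at the origin on the work surface. World frame = base frame: x ahead of the robot, y to its left, z up, the work surface at z = 0. Lengths are in m, angles in rad, forces in N, time in s.
With the tool pointing down it reaches from about 0.4 to 0.85 m from the base axis. Payload 4.5 kg.
Tool frame: the origin (TCP) lies between the finger pads; the fingertips stand 19 mm ahead of it and the grasp point (between the pads) is the TCP (r.tips_ahead is the distance from the TCP to the fingertips, in m); z points along the fingers, y is the line along which they close (so a half turn about z gives the same grasp; the last joint's range is limited). The gripper opens to 88 mm and grips with 3 to 60 N. Pads are 18 mm wide; open, the fingers measure 123 mm over their backs; the gripper's body (75 mm by 187 mm) begins 45 mm behind the grasp point.
Start: joints at [1.312, 0.689, -0.195, 1.565, 0.157, 0.902, -0.215], TCP at [0.18, -0.598, 0.258] pointing down, gripper open.
Joint ranges: [-3.01, 3.01], [-0.46, 2.08], [-1.47, 1.51], [0.13, 2.56], [-1, 4.14], [0.04, 2.09], [-2.66, 2.66]. Speed limits (rad/s): [2.57, 2.57, 3.14, 3.14, 3.14, 3.14, 3.14].

## Interface

Orientations are given as a unit quaternion [x, y, z, w].
In Python, from plant import r, cams, models gives the robot as it stands. The module is installed in compiled form; this text tells all that it offers.
- The arm moves only by the tool jog_arm, never from a script. Its arguments are lists of equal length, an entry for each row: "turn": the turn, a rotation vector about the tool's x, y, z in rad, a list of three; "translation": the shift along the tool's x, y, z in m, a list of three; "grip": the closure, from 0 (fully open) to 1 (shut). In form: {"turn": [[ax, ay, az], ...], "translation": [[tx, ty, tz], ...], "grip": [grip, ...]}. A call has 1 to 20 rows; each row is the pose to reach, as a shift and turn from the pose commanded when the call began, along the tool's axes at that moment; what a row does not reach only later rows make up. A row lasts 1/8 s, in which the tool goes at most 62.5 mm and 10.7 degrees, less where a joint would pass 70% of its speed; a pose out of reach is approached as far as the arm can. A call with a gripper value outside its range is refused whole. The fingers move at their own pace and stop on an object; "force" is the grip in N (left out, the last holds). Time passes only in rows, so rows that repeat a pose let the fingers close. It gives the time, the measured TCP pose, the force, the opening and the grip force at its end, in the units of the state.
- r.get_state(): the state, without advancing time (a new reading comes with each control period).
- cams.snapshot(name): name is "side" or "top" or "wrist"; returns the picture (480x640x3 uint8, red, green, blue); there is no depth.
- cams.camera_params(name): a dict with "fx", "fy", "cx", "cy" (pixels), "eye" and "orientation" of the camera in the world. Camera axes: x right, y up, looking along -z (the intrinsics and any distortion apply to the point x, -y, -z); pixel columns grow to the right and rows downward; lengths in m; the calibration is good to about 2 mm. A picture is of the moment at which its call begins: read the wrist's pose just before it. camera_params takes no time and is no camera call; for the wrist camera it gives the pose at the moment of the call.
- r.finish_job(): hands the job in; it is judged then, once.
Trained networks look in the newest picture that a camera, given by its name, has taken for a name from the list of things; names that differ only in an ending like _2 or _b are one class to them, and where a whole thing is asked for, a point or a joint stands for the part that bears it (a point fixed in the world has none). Each returns a list of dicts, best first, with "p" (0 to 1); they miss things now and then, are a little off and sometimes report something else, mostly with a low value. They report only what shows in the picture. A call takes as long as a camera call.
- models.find_in(camera, name): "position" ([x, y, z] in m, in world coordinates, good to about 4 mm: the middle of the surface that is visible of it).
- models.masks_of(camera, name): "pixels" (480x640 bool, what is visible of it).
- models.place_of(camera, name): "position" ([x, y, z] in m, in world coordinates, good to about 4 mm: a listed point, or the origin of a listed thing).
The state is a dict: "clock": time; "q": joint angles; "qd": joint speeds; "joint_torque": joint torques, N m; "tool_pos": TCP position; "eef_rot": TCP orientation; "contact_force": force on the tool from outside, world axes, zero at the start; "moment": the same for the moment, N m; "opening": opening from 0.0 (shut) to 1.0 (fully open); "finger_force": force on a finger pad.
Only numpy, scipy, OpenCV 4.12 (cv2) and the standard library are available. Lean on these libraries where they do the work, as an engineer would, in place of code of your own. Each camera call takes 0.05 s, during which the arm holds its last target. There are 200 camera calls.

## Task

Stop the clamped bocal for its leak test: push the slim measuring plug from the rack down into the bocal's upright open end until its shoulder sits fully home on the rim. Then raise the test chamber's sprung lid by its bar handle past its balance point without letting it fly back to its stop, ease it back, and finish still holding it by the bar, motionless a few degrees below the balance point, ready to fall shut when let go after the bocal is laid in. Do not press the pump button, and leave the stout plug, the collar and the jar where they are.

Things in the scene. Friction and masses are not known exactly. Their poses are not given: they have to be found in the camera images.
- plug_grip (a point): Middle of the slim plug's handle, 25 mm below its top, z up its axis. Stainless, 95 mm long, about 70 g, upright in a rack hole (either one), its shoulder on the rack's top. From the foot: tapered shank 40 mm long (6.4 mm thick at the foot, 9 mm above), shoulder flange 20 mm across and 4 mm thick, round handle 12 mm across, 50 mm long.
- plug_shoulder (a point): Point on the slim plug's axis at the underside of its shoulder flange: 40 mm above the plug's foot, 30 mm below plug_grip. z along the axis, up towards the handle.
- bocal_mouth (a point): Centre of the rim of the bocal's open end, which points straight up 150 mm above the slab. Round bore 10.5 mm wide, 46 mm deep; tube 15 mm outside, cork-lapped here. The bocal is a dark carbon-tinted tube, J-shaped below, clamped fast in an aluminium stand that stays over 45 mm below the rim. x points along the stand to the bocal's narrow end, z up.
- rack: White acetal rack for plugs, a fixed block 70 x 130 x 60 mm (x, y, z), origin at the centre of its underside, z up. Two holes 15 mm wide and 52 mm deep in its top, on its own y axis at -33 and +33 mm: one holds the slim plug, the other the stout plug.
- stout_plug: The other measuring plug, too thick for the bocal: stainless steel, 80 mm long, shoulder 28 mm across, handle 22 mm across and 35 mm long with its top 100 mm above the slab. Origin at its foot, 20 mm above the slab. To be left in the rack.
- chamber: The leak-test chamber, a fixed aluminium box 200 x 320 mm (x, y) and 88 mm high with a lid; origin at the centre of its underside, x points from the handle side towards the hinge side, z up.
- lid (a joint): Lid angle, rad: 0 shut (level), growing as the handle edge rises about the far edge; stop at 1.50. Springs in the hinge balance its weight at 0.95: below that it falls shut by itself, above it swings open to its stop; friction hardly holds it. At the bar 1.5 N lifts it when shut, about 0.3 N holds it 0.1 rad from balance.
- lid_hinge (a point): Middle of the lid's hinge axis, level with the lid, 96 mm above the slab, over the chamber's far edge. y is the hinge axis (the chamber's y). The point stays put; its x and z turn with the lid.
- lid_bar: The lid's handle: round steel bar 12 mm thick, 120 mm long, parallel to the hinge, 245 mm from its axis, level with the lid (96 mm above the slab when shut). Origin at its middle, y along it. Arms at its ends hold it 45 mm out from the lid's front edge (39 mm free between). It may turn in a gripper's pads as the lid swings. Lid: clear panel in an aluminium frame, 200 x 320 x 14 mm, 0.9 kg.
- button (a joint): Travel of the pump's push button in its red housing on the slab, m: 0 released, 0.006 fully pressed (5 N). Not to be pressed.
- button_top (a point): Centre of the top of the pump's push button (28 mm across) in its fixed red housing.
- collar: Loose white acetal collar lying flat, 36 mm outside, 17 mm bore, 14 mm high; origin at the centre of its underside. To be left alone.
- jar: Loose small amber jar of cork grease with a metal cap, 40 mm across, 35 mm high; origin at the centre of its underside. To be left alone.

How it is judged:
By the outcome, as a careful person would: the job done as asked, in the order asked, and still so for the second after the job is handed in, while the arm keeps its last pose, push and grip.
It also fails if it takes over 58 s, if anything falls off the work surface, if the arm or the gripper's body presses on something with over 40 N, if the wrist force passes 120 N, or if a joint passes its speed limit or range.

## Working session

There is one attempt and no reset: what is moved stays moved. The work goes in short steps, Python scripts to look and compute and a tool call to move; the robot and the scene stay as the last step left them, time stands still between calls to the robot, and variables do not carry over. Pictures are saved under pics/ and viewed, at most 10 in all, crops included, and the job is handed in when it is done.

Besides the shell and the picture viewer there is one more tool, called after ">>>" in YAML: its name, and indented under it one key for each argument. jog_arm: Moves the arm, as the interface text tells. Its arguments: {"type":"object","properties":{"turn":{"type":"array"},"translation":{"type":"array"},"grip":{"type":"array"},"force":{"type":"number"}},"required":["turn","translation","grip"]}

```bash
mkdir -p pics
cat > h.py <<'E'
import numpy as np, cv2
from scipy.spatial.transform import Rotation as R
from plant import r, cams, models
def save(n,f): 
    im=cams.snapshot(n); cv2.imwrite(f'pics/{f}.png',im[:,:,::-1]); return im
def st():
    s=r.get_state(); print('t',round(s['clock'],2),'p',np.round(s['tool_pos'],4),'q',np.round(s['eef_rot'],4),'F',np.round(s['contact_force'],1),'op',round(s['opening'],3),'ff',s['finger_force'],'j',np.round(s['q'],2)); return s
def ray(n,u,v,z=None):
    c=cams.camera_params(n); d=np.array([(u-c['cx'])/c['fx'],-(v-c['cy'])/c['fy'],-1]); d=R.from_quat(c['orientation']).apply(d); e=np.array(c['eye'])
    return e+d*(z-e[2])/d[2]
def proj(n,P):
    c=cams.camera_params(n); p=R.from_quat(c['orientation']).inv().apply(np.array(P)-c['eye']); return c['cx']+c['fx']*p[0]/-p[2], c['cy']+c['fy']*p[1]/p[2]
E
python3 - <<'E'
from h import *
s=st(); print(R.from_quat(s['eef_rot']).as_matrix().round(3))
for n in ('top','side'):
    save(n,n+'0'); print(n,cams.camera_params(n))
    for k in ['plug_grip','plug_shoulder','bocal_mouth','rack','stout_plug','chamber','lid_hinge','lid_bar','button_top','collar','jar']:
        print(n,k,[(np.round(d['position'],4).tolist(),round(d['p'],2)) for d in models.place_of(n,k)][:2])
print(s['clock'],r.get_state()['clock'])
E
```

```text
t 0.0 p [ 0.1802 -0.5979  0.2569] q [ 9.893e-01  1.459e-01 -2.000e-04 -9.000e-04] F [ 0.3 -1.  -0.3] op 0.997 ff 0.0 j [ 1.31  0.69 -0.19  1.57  0.16  0.9  -0.22]
[[ 0.957  0.289 -0.001]
 [ 0.289 -0.957  0.002]
 [-0.    -0.002 -1.   ]]
top {'fx': 437.0596657076469, 'fy': 437.0596657076469, 'cx': 318.25926359969475, 'cy': 241.933155654037, 'eye': array([0.37978694, 0.06154583, 1.05693404]), 'orientation': array([-0.07117148,  0.08225676,  0.73572749, -0.66848598])}
top plug_grip []
top plug_shoulder [([0.5045, 0.3767, 0.0591], 0.64)]
top bocal_mouth [([0.5684, 0.1792, 0.1487], 0.89)]
top rack [([0.499, 0.3449, 0.0006], 0.77)]
top stout_plug [([0.4876, 0.3143, 0.0189], 0.48)]
top chamber [([0.6337, -0.21, 0.0005], 0.67)]
top lid_hinge [([0.7342, -0.213, 0.0942], 0.75)]
top lid_bar [([0.4843, -0.2032, 0.094], 0.73), ([0.5045, 0.3778, 0.0612], 0.58)]
top button_top [([0.4155, 0.0681, 0.0222], 0.66)]
top collar [([0.428, 0.1687, 0.003], 0.73)]
top jar [([0.4247, 0.0004, 0.0022], 0.53)]
side {'fx': 477.15975552549907, 'fy': 477.15975552549907, 'cx': 325.395349125348, 'cy': 235.0978162080955, 'eye': array([0.14662753, 0.501257  , 0.66373889]), 'orientation': array([-0.15525467,  0.38027924,  0.85061992, -0.32822165])}
side plug_grip [([0.5099, 0.3764, 0.0865], 0.62)]
side plug_shoulder [([0.5065, 0.375, 0.0586], 0.6), ([0.4248, -0.0006, 0.0014], 0.23)]
side bocal_mouth [([0.567, 0.1816, 0.1507], 0.9)]
side rack [([0.4957, 0.3483, 0.0015], 0.62)]
side stout_plug [([0.4864, 0.317, 0.0175], 0.62)]
side chamber [([0.633, -0.2113, 0.0002], 0.58)]
side lid_hinge [([0.7336, -0.217, 0.0943], 0.93)]
side lid_bar [([0.4847, -0.2025, 0.0982], 0.92)]
side button_top [([0.4144, 0.0675, 0.024], 0.58), ([0.5061, 0.3777, 0.0573], 0.56)]
side collar [([0.4273, 0.1668, 0.0052], 0.73)]
side jar [([0.4228, -0.003, 0.0004], 0.78)]
0.0 1.2
```

View pics/top0.png

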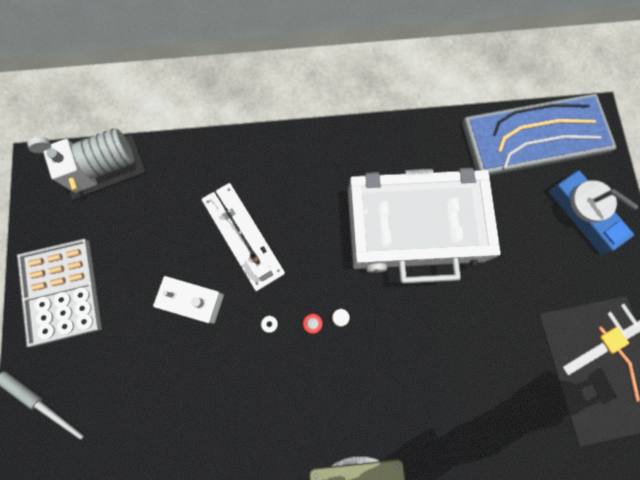

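View pics/side0.png

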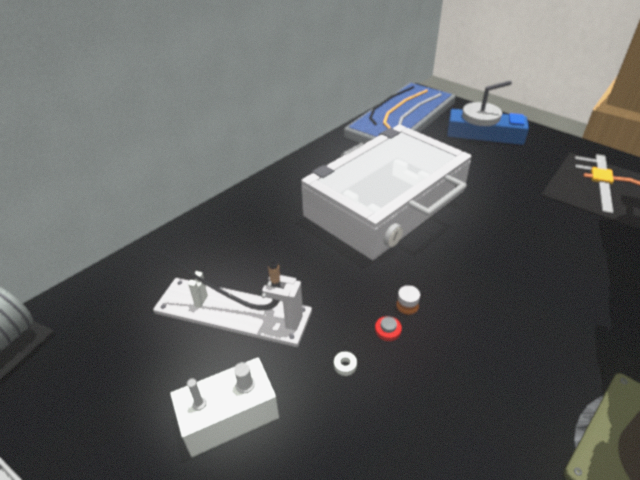

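```bash
cat >> h.py <<'E'
def rel(P,ydir=None,tilt=None,s=None):
    """tool-axis shift and turn from measured pose to P, closing axis along ydir (tool down)"""
    s=s or r.get_state(); A=R.from_quat(s['eef_rot']); t=A.inv().apply(np.array(P)-s['tool_pos']); w=None
    if ydir is not None:
        y=np.array([*ydir,0])/np.hypot(*ydir); best=None
        for sg in (1,-1):
            B=R.from_matrix(np.column_stack([np.cross(sg*y,[0,0,-1]),sg*y,[0,0,-1]])); v=(A.inv()*B).as_rotvec()
            if best is None or np.linalg.norm(v)<np.linalg.norm(best): best=v
        w=np.round(best,3).tolist()
    print('shift',np.round(t,4).tolist(),'turn',w)
E
python3 - <<'E'
from h import *
for P in [(.40,-.40,.26),(.5,-.1,.26),(.52,.2,.26),(.50,.37,.26)]: rel(P,(.96,-.28))
E
```

```text
shift [0.2675, -0.1266, -0.0023] turn [0.0, 0.0, -0.994]
shift [0.4498, -0.385, -0.0023] turn [0.0, 0.0, -0.994]
shift [0.5556, -0.6664, -0.0023] turn [0.0, 0.0, -0.994]
shift [0.5855, -0.835, -0.0024] turn [0.0, 0.0, -0.994]
```

>>> jog_arm:
  turn:
    - [0,0,-0.1]
    - [0,0,-0.2]
    - [0,0,-0.3]
    - [0,0,-0.4]
    - [0,0,-0.5]
    - [0,0,-0.6]
    - [0,0,-0.7]
    - [0,0,-0.8]
    - [0,0,-0.9]
    - [0,0,-0.994]
    - [0,0,-0.994]
    - [0,0,-0.994]
    - [0,0,-0.994]
    - [0,0,-0.994]
    - [0,0,-0.994]
    - [0,0,-0.994]
    - [0,0,-0.994]
    - [0,0,-0.994]
    - [0,0,-0.994]
    - [0,0,-0.994]
  translation:
    - [0.05,-0.024,0]
    - [0.1,-0.048,0]
    - [0.15,-0.072,0]
    - [0.2,-0.096,0]
    - [0.26,-0.123,0]
    - [0.295,-0.166,0]
    - [0.33,-0.217,0]
    - [0.365,-0.268,0]
    - [0.4,-0.32,0]
    - [0.435,-0.365,0]
    - [0.46,-0.415,0]
    - [0.48,-0.465,0]
    - [0.5,-0.52,0]
    - [0.52,-0.57,0]
    - [0.54,-0.62,0]
    - [0.556,-0.67,0]
    - [0.568,-0.73,0]
    - [0.578,-0.79,0]
    - [0.5855,-0.835,0]
    - [0.5855,-0.835,0]
  grip: [0,0,0,0,0,0,0,0,0,0,0,0,0,0,0,0,0,0,0,0]

```text
clock: 3.7
tool_pos: [0.4976, 0.3754, 0.2578]
eef_rot: [0.798, 0.603, 0.001, -0.002]
contact_force: [-0.5, -0.2, -0.1]
opening: 0.999
finger_force: 0.0
```

Run:
```python
from h import *
st(); save('wrist','w1')
for k in ['plug_grip','plug_shoulder','stout_plug','rack']:
    print(k,[(np.round(d['position'],4).tolist(),round(d['p'],2)) for d in models.place_of('wrist',k)][:2])
```

```text
t 3.7 p [0.4976 0.3754 0.2578] q [ 0.7979  0.6028  0.0008 -0.0019] F [-0.5 -0.2 -0.1] op 0.999 ff 0.0 j [-0.51  0.7  -0.37  1.57  0.29  0.93 -1.26]
plug_grip [([0.4859, 0.3204, 0.0172], 0.73), ([0.5676, 0.179, 0.1502], 0.67)]
plug_shoulder [([0.5111, 0.3772, 0.0602], 0.94)]
stout_plug [([0.4867, 0.3185, 0.021], 0.73)]
rack []
```

View pics/w1.png

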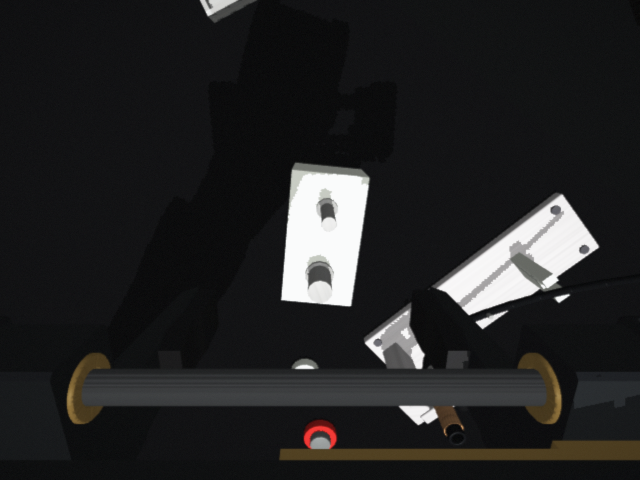

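Run:
```python
from h import *
print('top',ray('wrist',330,225,.115),'shoulder',ray('wrist',327,206,.064),'stout top',ray('wrist',319.5,290,.1))
c=[ray('wrist',u,v,.06)[:2] for u,v in [(292,175),(369,178),(352,306),(282,300)]]
print(np.round(c,4),np.mean(c,0)); print('mouth',ray('wrist',456,435,.15))
print('top cam',ray('top',255,260,.15))
for P in [(.507,.3765,.26),(.507,.3765,.09)]: rel(P,(c[1]-c[0])+(c[2]-c[3]))
```

```text
top [0.51463607 0.36626282 0.115     ] shoulder [0.51507766 0.36964253 0.064     ] stout top [0.48926075 0.30737584 0.1       ]
[[0.4925 0.4051]
 [0.5584 0.3828]
 [0.511  0.2615]
 [0.4449 0.2882]] [0.50172103 0.33441405]
mouth [0.56800102 0.16925435 0.15      ]
top cam [0.55310655 0.17377377 0.15      ]
shift [0.01, 0.0034, -0.0024] turn [0.001, 0.002, 0.068]
shift [0.0103, 0.0033, 0.1676] turn [0.001, 0.002, 0.068]
```

Run:
```python
from h import *
st(); c=cams.camera_params('wrist'); print(c); im=save('wrist','w2')
old=cv2.imread('pics/w1.png')[:,:,::-1]
print('diff',np.abs(im.astype(int)-old).mean(), cv2.phaseCorrelate(old[:,:,0].astype(float),im[:,:,0].astype(float)))
```

```text
t 3.95 p [0.5009 0.3679 0.2576] q [ 8.009e-01  5.988e-01 -4.000e-04  8.000e-04] F [-0.2  0.2 -0.3] op 1.003 ff 0.0 j [-0.51  0.7  -0.37  1.57  0.3   0.93 -1.26]
{'fx': 360.0454001151414, 'fy': 360.0454001151414, 'cx': 313.6927837966656, 'cy': 238.37422052217627, 'eye': array([0.52421378, 0.44493799, 0.38604017]), 'orientation': array([-0.15673179,  0.02204745, -0.14142447,  0.9772145 ])}
diff 8.133032769097222 ((-4.384774979342296, -8.276084282174935), 0.4593103641376613)
```

Run:
```python
from h import *
st()
for k in ['plug_grip','plug_shoulder','bocal_mouth']:
    print(k,[(np.round(d['position'],4).tolist(),round(d['p'],2)) for d in models.place_of('wrist',k)][:2])
im=cv2.imread('pics/w2.png'); a=cv2.resize(im[150:310,260:400],None,fx=3.5,fy=3.5,interpolation=3); b=cv2.resize(im[400:460,400:500],(300,180))
o=np.zeros((560,800,3),np.uint8); o[:,:490]=a; o[:180,500:]=b; cv2.imwrite('pics/w2c.png',o)
```

```text
t 4.0 p [0.5009 0.3681 0.2577] q [ 8.009e-01  5.988e-01 -2.000e-04  6.000e-04] F [ 0.8  0.6 -0.7] op 1.0 ff 0.0 j [-0.51  0.7  -0.37  1.57  0.3   0.93 -1.26]
plug_grip [([0.5068, 0.3749, 0.0944], 0.63)]
plug_shoulder [([0.5131, 0.3772, 0.0619], 0.66)]
bocal_mouth [([0.5655, 0.1768, 0.148], 0.62)]
```

View pics/w2c.png

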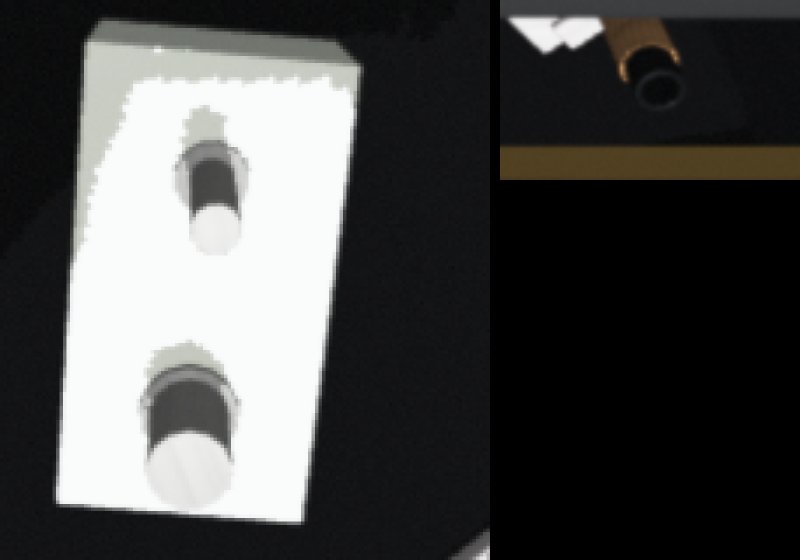

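Run:
```python
from h import *
p=ray('wrist',321.4,215.7,.115); s=ray('wrist',314,284.3,.1)
print('top',p,'sh',ray('wrist',320.3,199.4,.064),'stout',s,np.linalg.norm((p-s)[:2]),'mouth',ray('wrist',453.3,430,.15))
print('proj net mouth top',proj('top',(.568,.18,.15)),proj('side',(.568,.18,.15)))
d=(p-s)[:2]; rel((p[0],p[1],.088),(d[1],-d[0]))
```

```text
top [0.50976769 0.37668592 0.115     ] sh [0.51040693 0.37864699 0.064     ] stout [0.485767  0.3153004 0.1      ] 0.06591066469281906 mouth [0.56648397 0.17669464 0.15      ]
proj net mouth top (np.float64(251.5949892659312), np.float64(253.358152841184)) (np.float64(269.65509302891707), np.float64(261.21504459396954))
shift [0.0101, 0.0067, 0.1698] turn [0.0, 0.0, 0.087]
```

>>> jog_arm:
  turn:
    - [0,0,0.087]
    - [0,0,0.087]
    - [0,0,0.087]
    - [0,0,0.087]
    - [0,0,0.087]
    - [0,0,0.087]
    - [0,0,0.087]
    - [0,0,0.087]
    - [0,0,0.087]
    - [0,0,0.087]
    - [0,0,0.087]
    - [0,0,0.087]
    - [0,0,0.087]
  translation:
    - [0.01,0.0067,0.03]
    - [0.01,0.0067,0.08]
    - [0.01,0.0067,0.12]
    - [0.01,0.0067,0.15]
    - [0.01,0.0067,0.168]
    - [0.01,0.0067,0.168]
    - [0.01,0.0067,0.168]
    - [0.01,0.0067,0.168]
    - [0.01,0.0067,0.168]
    - [0.01,0.0067,0.168]
    - [0.01,0.0067,0.168]
    - [0.01,0.0067,0.168]
    - [0.01,0.0067,0.168]
  grip: [0,0,0,0,0,0,0,1,1,1,1,1,1]
  force: 30

```text
clock: 5.78
tool_pos: [0.5092, 0.3778, 0.0897]
eef_rot: [0.825, 0.565, -0.0, 0.0]
contact_force: [0.9, 0.7, 0.4]
opening: 0.344
finger_force: 0.0
```

Run:
```python
from h import *
s=st(); A=R.from_quat(s['eef_rot']); print(A.as_matrix().round(3))
for P in [(.5098,.377,.26),(.567,.178,.26),(.567,.178,.19)]: rel(P)
```

```text
t 5.78 p [0.5092 0.3778 0.0897] q [ 0.8254  0.5646 -0.      0.    ] F [0.9 0.7 0.4] op 0.344 ff 0.0 j [-0.57  0.93 -0.27  1.65  0.37  0.61 -1.41]
[[ 0.363  0.932 -0.   ]
 [ 0.932 -0.363 -0.   ]
 [-0.     0.    -1.   ]]
shift [-0.0005, 0.0008, -0.1703] turn None
shift [-0.1652, 0.1263, -0.1703] turn None
shift [-0.1652, 0.1263, -0.1003] turn None
```

>>> jog_arm:
  turn:
    - [0,0,0]
    - [0,0,0]
    - [0,0,0]
    - [0,0,0]
    - [0,0,0]
    - [0,0,0]
    - [0,0,0]
    - [0,0,0]
    - [0,0,0]
    - [0,0,0]
    - [0,0,0]
    - [0,0,0]
    - [0,0,0]
    - [0,0,0]
    - [0,0,0]
    - [0,0,0]
    - [0,0,0]
  translation:
    - [0,0,0]
    - [0,0,0]
    - [0,0,0]
    - [0,0,0]
    - [0,0,0]
    - [0,0,-0.02]
    - [0,0,-0.06]
    - [0,0,-0.11]
    - [0,0,-0.16]
    - [-0.03,0.023,-0.17]
    - [-0.07,0.053,-0.17]
    - [-0.11,0.084,-0.17]
    - [-0.14,0.107,-0.17]
    - [-0.165,0.126,-0.17]
    - [-0.165,0.126,-0.17]
    - [-0.165,0.126,-0.17]
    - [-0.165,0.126,-0.17]
  grip: [1,1,1,1,1,1,1,1,1,1,1,1,1,1,1,1,1]

```text
clock: 7.9
tool_pos: [0.5662, 0.1803, 0.2602]
eef_rot: [0.825, 0.566, 0.0, -0.0]
contact_force: [-0.6, 0.0, -0.7]
opening: 0.118
finger_force: 30.0
```

Run:
```python
from h import *
s=st(); out=[]
for n in ('top','side','wrist'):
    im=save(n,n+'3')
    for k in ['plug_shoulder','plug_grip','bocal_mouth']:
        print(n,k,[(np.round(d['position'],4).tolist(),round(d['p'],2)) for d in models.place_of(n,k)][:2])
    if n!='wrist':
        u,v=map(int,proj(n,(.567,.178,.17))); out.append(cv2.resize(im[v-40:v+40,u-53:u+53],(400,300),interpolation=cv2.INTER_CUBIC)); print(n,'crop origin',u-53,v-40)
    else: out.append(cv2.resize(im,(400,300)))
st(); o=np.zeros((600,800,3),np.uint8); o[:300,:400]=out[0]; o[:300,400:]=out[1]; o[300:,:400]=out[2]; cv2.imwrite('pics/c3.png',o[:,:,::-1])
```

```text
t 7.9 p [0.5662 0.1803 0.2602] q [ 8.246e-01  5.657e-01  4.000e-04 -5.000e-04] F [-0.6  0.  -0.7] op 0.118 ff 29.9998882971704 j [-0.17  0.66 -0.37  1.65  0.29  0.88 -1.03]
top plug_shoulder []
top plug_grip []
top bocal_mouth []
top crop origin 198 211
side plug_shoulder [([0.5636, 0.1802, 0.2274], 0.49)]
side plug_grip []
side bocal_mouth [([0.5688, 0.1792, 0.1493], 0.68)]
side crop origin 216 211
wrist plug_shoulder [([0.5658, 0.1792, 0.2312], 0.58)]
wrist plug_grip [([0.5662, 0.1781, 0.2617], 0.9)]
wrist bocal_mouth [([0.5661, 0.1774, 0.147], 0.92)]
t 8.5 p [0.5669 0.1783 0.2597] q [0.8254 0.5645 0.     0.    ] F [ 0.7  0.4 -0.9] op 0.121 ff 29.999814480543137 j [-0.17  0.66 -0.37  1.65  0.29  0.88 -1.03]
```

View pics/c3.png

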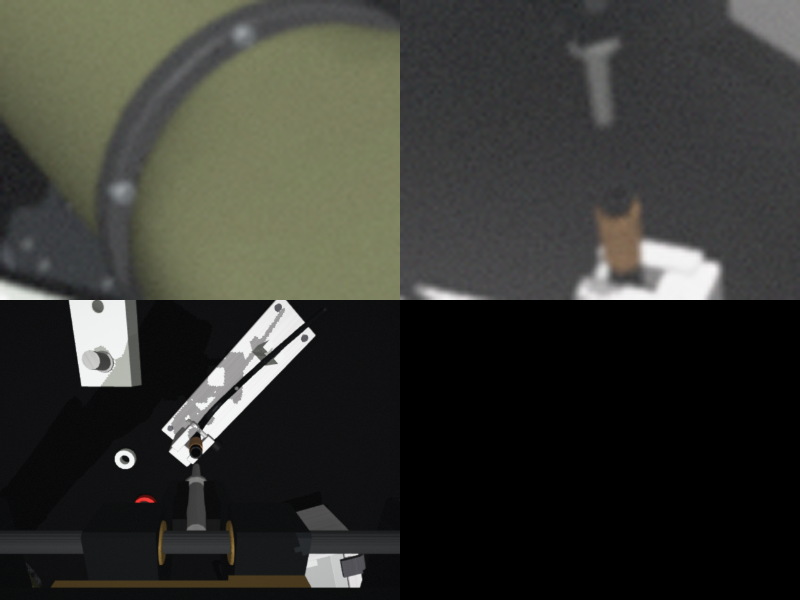

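Run:
```python
from h import *
P=np.array([.5669,.1783,.15])
for n in ('side','wrist'):
    print(n,'foot',proj(n,P+[0,0,.04]),'rim',proj(n,P),'d/dx',np.subtract(proj(n,P+[.01,0,0]),proj(n,P)),'d/dy',np.subtract(proj(n,P+[0,.01,0]),proj(n,P)))
a=cv2.imread('pics/wrist3.png')[405:505,262:362]; b=cv2.imread('pics/side3.png')[230:290,240:300]
a=cv2.imread('pics/wrist3.png')[390:470,270:350]
o=np.hstack([cv2.resize(a,(400,400),interpolation=2),cv2.resize(b,(400,400),interpolation=2)]); cv2.imwrite('pics/c4.png',o)
```

```text
side foot (np.float64(268.523730977793), np.float64(241.6903018364967)) rim (np.float64(270.9596449964008), np.float64(260.96908675627344)) d/dx [-4.38505436 -3.02912129] d/dy [-4.84884161  3.44550984]
wrist foot (np.float64(312.5748986483349), np.float64(263.1418603032664)) rim (np.float64(312.7184568585169), np.float64(241.57037142548427)) d/dx [13.40113541 -4.95046301] d/dy [ -5.2709106 -12.7930214]
```

View pics/c4.png

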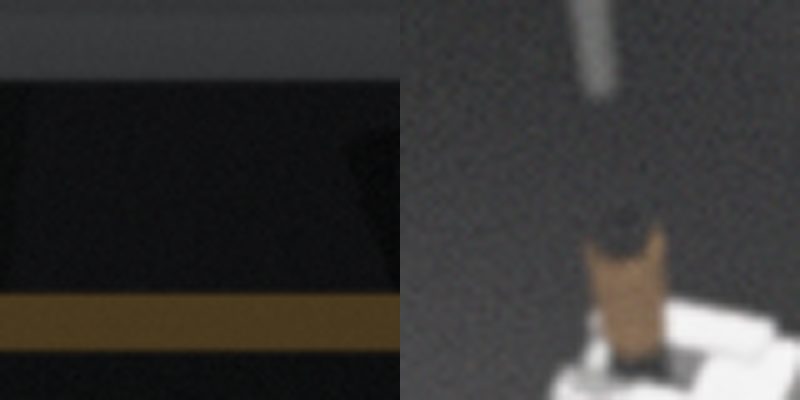

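Run:
```python
from h import *
a=cv2.imread('pics/wrist3.png')[215:290,275:350]
g=np.clip((a.astype(float)/255)**.5*255,0,255).astype(np.uint8)
cv2.imwrite('pics/c5.png',cv2.resize(g,(600,600),interpolation=2))
```

```text
(no output)
```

View pics/c5.png

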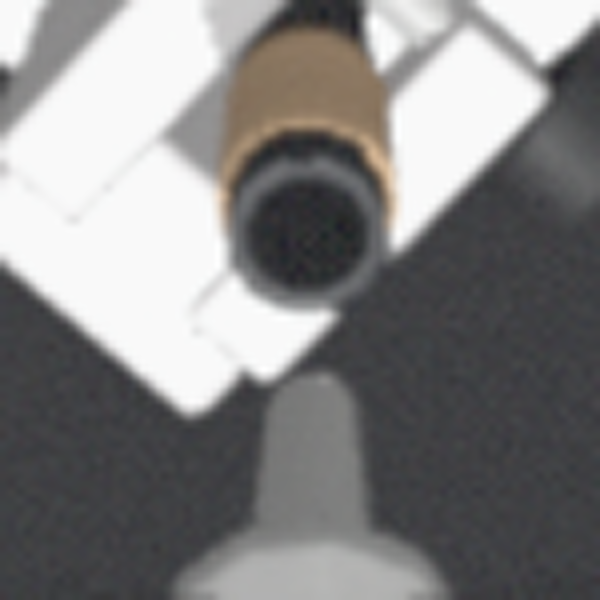

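>>> jog_arm:
  turn:
    - [0,0,0]
    - [0,0,0]
    - [0,0,0]
    - [0,0,0]
    - [0,0,0]
    - [0,0,0]
    - [0,0,0]
    - [0,0,0]
    - [0,0,0]
  translation:
    - [0,-0.0006,0.01]
    - [0,-0.0006,0.022]
    - [0,-0.0006,0.032]
    - [0,-0.0006,0.04]
    - [0,-0.0006,0.046]
    - [0,-0.0006,0.052]
    - [0,-0.0006,0.058]
    - [0,-0.0006,0.062]
    - [0,-0.0006,0.062]
  grip: [1,1,1,1,1,1,1,1,1]

```text
clock: 9.62
tool_pos: [0.5661, 0.1785, 0.1974]
eef_rot: [0.825, 0.565, -0.0, -0.0]
contact_force: [0.7, -0.5, -0.2]
opening: 0.116
finger_force: 30.0
```

Run:
```python
from h import *
st(); c=cams.camera_params('wrist'); im=save('wrist','w6')
P=np.array([.5664,.1786,.15]);u,v=proj('wrist',P); print(u,v)
g=(np.sqrt(im[190:310,250:370]/255)*255).astype(np.uint8)[:,:,::-1]
cv2.imwrite('pics/c6.png',cv2.resize(g,(600,600),interpolation=2))
print(r.get_state()['moment'])
```

```text
t 9.62 p [0.5661 0.1785 0.1974] q [ 8.254e-01  5.646e-01 -2.000e-04 -0.000e+00] F [ 0.7 -0.5 -0.2] op 0.116 ff 29.999958593398333 j [-0.19  0.74 -0.34  1.72  0.34  0.75 -1.07]
312.5163434844691 278.5477612761374
[-0.02410999 -0.05354065 -0.0056645 ]
```

View pics/c6.png

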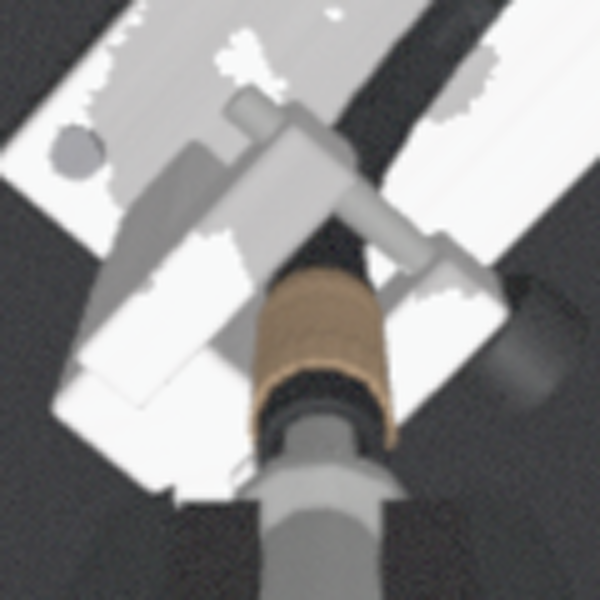

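>>> jog_arm:
  turn:
    - [0,0,0]
    - [0,0,0]
    - [0,0,0]
    - [0,0,0]
    - [0,0,0]
    - [0,0,0]
  translation:
    - [0,0,0.005]
    - [0,0,0.01]
    - [0,0,0.014]
    - [0,0,0.017]
    - [0,0,0.019]
    - [0,0,0.019]
  grip: [1,1,1,1,1,1]

```text
clock: 10.42
tool_pos: [0.5662, 0.1785, 0.1795]
eef_rot: [0.825, 0.565, 0.0, 0.0]
contact_force: [-2.0, -2.3, 5.3]
opening: 0.123
finger_force: 30.0
```

>>> jog_arm:
  turn:
    - [0,0,0]
    - [0,0,0]
    - [0,0,0]
    - [0,0,0]
  translation:
    - [0,0,0.001]
    - [0,0,0.002]
    - [0,0,0.003]
    - [0,0,0.003]
  grip: [1,1,1,1]

```text
clock: 10.92
tool_pos: [0.5663, 0.1786, 0.1793]
eef_rot: [0.825, 0.564, 0.001, 0.001]
contact_force: [-6.9, -3.9, 25.2]
opening: 0.121
finger_force: 30.0
```

Run:
```python
from h import *
st(); im=save('wrist','w7'); print(models.place_of('wrist','plug_shoulder')[:1])
b=save('side','s7')
g=(np.sqrt(im[200:320,250:370]/255)*255).astype(np.uint8)[:,:,::-1]; g2=b[220:280,240:300,::-1]
cv2.imwrite('pics/c7.png',np.hstack([cv2.resize(x,(400,400),interpolation=2) for x in (g,g2)]))
```

```text
t 10.93 p [0.5663 0.1786 0.1793] q [8.255e-01 5.645e-01 7.000e-04 8.000e-04] F [-6.9 -3.9 25.2] op 0.121 ff 30.008822288364172 j [-0.2   0.76 -0.33  1.73  0.35  0.7  -1.08]
[{'position': [0.5643, 0.1788, 0.1496], 'p': 0.93}]
```

View pics/c7.png

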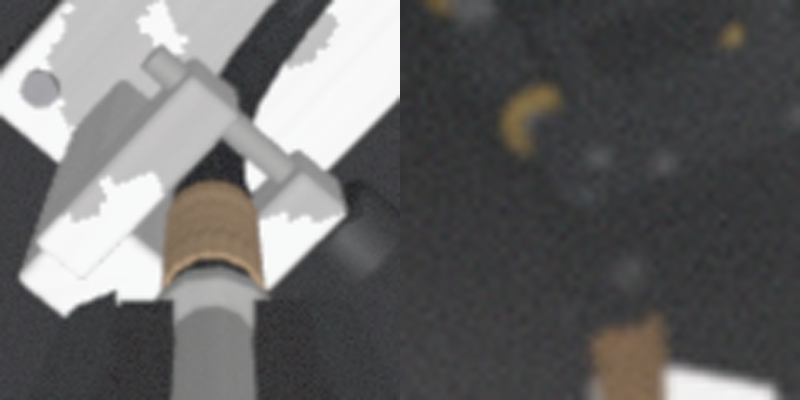

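>>> jog_arm:
  turn:
    - [0,0,0]
    - [0,0,0]
    - [0,0,0]
    - [0,0,0]
    - [0,0,0]
    - [0,0,0]
    - [0,0,0]
    - [0,0,0]
    - [0,0,0]
    - [0,0,0]
  translation:
    - [0,0,-0.003]
    - [0,0,-0.0035]
    - [0,0,-0.0035]
    - [0,0,-0.0035]
    - [0,0,-0.0035]
    - [0,0,-0.0035]
    - [0,0,-0.02]
    - [0,0,-0.06]
    - [0,0,-0.105]
    - [0,0,-0.105]
  grip: [1,1,0.4,0.4,0.4,0.4,0.4,0.4,0.4,0.4]

```text
clock: 12.32
tool_pos: [0.5684, 0.1799, 0.2856]
eef_rot: [0.825, 0.564, 0.005, 0.001]
contact_force: [-0.6, 0.7, -0.1]
opening: 0.601
finger_force: 0.0
```

Run:
```python
from h import *
s=st(); save('side','s8')
for k in ('plug_shoulder','plug_grip'): print([(np.round(d['position'],4),d['p']) for d in models.place_of('side',k)[:2]])
for P in [(.54,.05,.285),(.45,-.19,.25),(.487,-.203,.14)]: rel(P,(.9988,-.049))
```

```text
t 12.32 p [0.5684 0.1799 0.2856] q [0.8254 0.5645 0.0045 0.0009] F [-0.6  0.7 -0.1] op 0.601 ff 0.0 j [-0.16  0.63 -0.38  1.63  0.28  0.93 -1.02]
[(array([0.5643, 0.1761, 0.15  ]), 0.57)]
[(array([0.5648, 0.1792, 0.1785]), 0.7)]
shift [-0.1289, 0.0224, -0.0043] turn [-0.0, 0.001, -0.322]
shift [-0.3851, 0.0255, 0.0309] turn [-0.0, 0.001, -0.322]
shift [-0.3838, 0.0648, 0.1409] turn [-0.0, 0.001, -0.322]
```

>>> jog_arm:
  turn:
    - [0,0,-0.1]
    - [0,0,-0.2]
    - [0,0,-0.322]
    - [0,0,-0.322]
    - [0,0,-0.322]
    - [0,0,-0.322]
    - [0,0,-0.322]
    - [0,0,-0.322]
    - [0,0,-0.322]
    - [0,0,-0.322]
    - [0,0,-0.322]
    - [0,0,-0.322]
  translation:
    - [-0.04,0.01,0]
    - [-0.09,0.016,0]
    - [-0.14,0.022,0]
    - [-0.19,0.028,0]
    - [-0.24,0.034,0.01]
    - [-0.29,0.042,0.02]
    - [-0.34,0.05,0.03]
    - [-0.39,0.058,0.035]
    - [-0.42,0.065,0.035]
    - [-0.42,0.065,0.035]
    - [-0.42,0.065,0.035]
    - [-0.42,0.065,0.035]
  grip: [0.6,0.6,0.6,0.6,0.6,0.6,0.6,0.6,0.6,0.6,0.6,0.6]

```text
clock: 13.98
tool_pos: [0.475, -0.2345, 0.2457]
eef_rot: [0.723, 0.691, 0.0, -0.0]
contact_force: [-0.2, 0.4, -1.0]
opening: 0.399
finger_force: 0.0
```

Run:
```python
from h import *
models.place_of('side','jar')
s=st(); im=save('wrist','w9')
for k in ('lid_bar','lid_hinge','chamber'): print(k,[(np.round(d['position'],4),d['p']) for d in models.place_of('wrist',k)[:2]])
st()
c=np.array([.486,-.203,.096]);u=np.array([.9988,-.049,0]);v=np.array([.049,.9988,0])
g=(np.sqrt(im/255)*255).astype(np.uint8)[:,:,::-1].copy()
for a in (-.055,0,.055):
    p=proj('wrist',c+a*v); print(p); cv2.circle(g,(int(p[0]),int(p[1])),2,(0,0,255),-1)
cv2.imwrite('pics/w9c.png',g)
```

```text
t 14.03 p [ 0.475  -0.2348  0.2458] q [ 7.232e-01  6.906e-01  2.000e-04 -2.000e-04] F [ 0.1  0.2 -0.1] op 0.4 ff 0.0 j [ 0.68  0.61 -0.5   1.86  0.4   0.77 -0.08]
lid_bar [(array([ 0.4852, -0.2042,  0.0999]), 0.6)]
lid_hinge []
chamber [(array([ 0.6329, -0.2123,  0.0012]), 0.59)]
t 14.22 p [ 0.4748 -0.2359  0.2458] q [7.238e-01 6.900e-01 0.000e+00 1.000e-04] F [-1.  -0.5 -0.7] op 0.399 ff 0.0 j [ 0.68  0.61 -0.5   1.86  0.4   0.77 -0.08]
(np.float64(324.65748194036274), np.float64(250.68692103968363))
(np.float64(325.3813420707572), np.float64(184.0170739988352))
(np.float64(326.19978192897145), np.float64(108.63612971400394))
```

View pics/w9c.png

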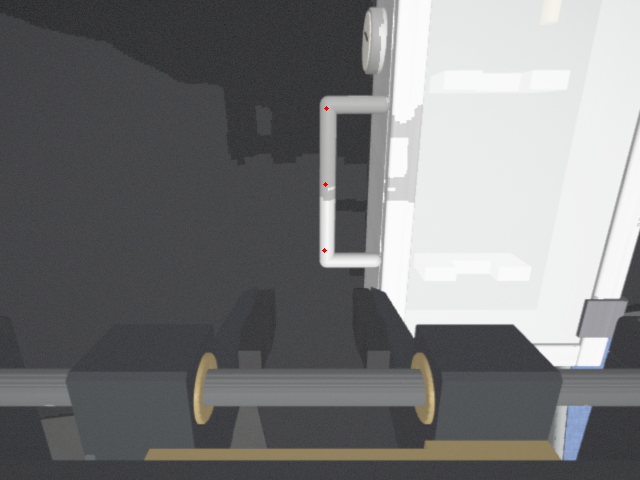

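>>> jog_arm:
  turn:
    - [0,0,0]
    - [0,0,0]
    - [0,0,0]
    - [0,0,0]
    - [0,0,0]
    - [0,0,0]
    - [0,0,0]
    - [0,0,0]
    - [0,0,0]
    - [0,0,0]
    - [0,0,0]
    - [0,0,0]
    - [0,0,0]
  translation:
    - [0.02,0.008,0.02]
    - [0.0335,0.0112,0.06]
    - [0.0335,0.0112,0.1]
    - [0.0335,0.0112,0.13]
    - [0.0335,0.0112,0.15]
    - [0.0335,0.0112,0.15]
    - [0.0335,0.0112,0.15]
    - [0.0335,0.0112,0.15]
    - [0.0335,0.0112,0.15]
    - [0.0335,0.0112,0.15]
    - [0.0335,0.0112,0.15]
    - [0.0335,0.0112,0.15]
    - [0.0335,0.0112,0.15]
  grip: [0.6,0.6,0.6,0.6,0.6,0.6,0.6,1,1,1,1,1,1]
  force: 20

```text
clock: 15.85
tool_pos: [0.4869, -0.2037, 0.0958]
eef_rot: [0.724, 0.69, -0.0, -0.0]
contact_force: [-3.2, -0.3, 5.4]
opening: 0.121
finger_force: 19.2
```

Run:
```python
from h import *
st()
for th in (.15,.3,.45,.6,.75,.9,.95,1.0,1.03,.88): print(th,round(.245*(1-np.cos(th)),4),round(-.245*np.sin(th),4))
```

```text
t 15.85 p [ 0.4869 -0.2037  0.0958] q [ 7.242e-01  6.895e-01 -5.000e-04 -2.000e-04] F [-3.2 -0.3  5.4] op 0.121 ff 19.23328835517168 j [ 0.49  0.84 -0.31  1.98  0.59  0.42 -0.31]
0.15 0.0028 -0.0366
0.3 0.0109 -0.0724
0.45 0.0244 -0.1066
0.6 0.0428 -0.1383
0.75 0.0657 -0.167
0.9 0.0927 -0.1919
0.95 0.1025 -0.1993
1.0 0.1126 -0.2062
1.03 0.1189 -0.21
0.88 0.0889 -0.1888
```

>>> jog_arm:
  turn:
    - [0,0,0]
    - [0,0,0]
    - [0,0,0]
    - [0,0,0]
    - [0,0,0]
    - [0,0,0]
    - [0,0,0]
    - [0,0,0]
    - [0,0,0]
    - [0,0,0]
    - [0,0,0]
    - [0,0,0]
  translation:
    - [0,0.0007,-0.0184]
    - [0,0.0028,-0.0366]
    - [0,0.0062,-0.0546]
    - [0,0.0109,-0.0724]
    - [0,0.017,-0.0898]
    - [0,0.0244,-0.1066]
    - [0,0.0331,-0.1229]
    - [0,0.0428,-0.1383]
    - [0,0.0538,-0.153]
    - [0,0.0657,-0.167]
    - [0,0.0657,-0.167]
    - [0,0.0657,-0.167]
  grip: [1,1,1,1,1,1,1,1,1,1,1,1]

```text
clock: 17.35
tool_pos: [0.5551, -0.2067, 0.262]
eef_rot: [0.724, 0.69, 0.002, 0.001]
contact_force: [6.0, -1.0, -7.9]
opening: 0.11
finger_force: 20.3
```

Run:
```python
from h import *
s=st(); save('side','s10')
for k in ('lid_bar','lid_hinge'): print([(np.round(d['position'],4),d['p']) for d in models.place_of('side',k)[:2]])
s=st()
p=s['tool_pos']; h=np.array([.4869+.245,.0958]); d=np.array([h[0]-p[0],p[2]-h[1]]); print(np.arctan2(d[1],d[0]),np.hypot(*d))
```

```text
t 17.35 p [ 0.5551 -0.2067  0.262 ] q [0.724  0.6898 0.0018 0.0014] F [ 6.  -1.  -7.9] op 0.11 ff 20.317159295082092 j [ 0.57  0.67 -0.5   1.66  0.39  0.91 -0.13]
[(array([ 0.5563, -0.2044,  0.2692]), 0.54)]
[(array([ 0.7274, -0.2181,  0.0931]), 0.67)]
t 17.5 p [ 0.5549 -0.2067  0.2618] q [0.724  0.6898 0.0017 0.0012] F [ 6.3 -0.3 -6.3] op 0.106 ff 20.30726730823517 j [ 0.57  0.67 -0.5   1.66  0.39  0.91 -0.13]
0.7535098798546445 0.24268747407140379
```

>>> jog_arm:
  turn:
    - [0,0,0]
    - [0,0,0]
    - [0,0,0]
    - [0,0,0]
    - [0,0,0]
    - [0,0,0]
    - [0,0,0]
    - [0,0,0]
    - [0,0,0]
    - [0,0,0]
  translation:
    - [0,0.009,-0.008]
    - [0,0.0184,-0.0163]
    - [0,0.025,-0.0222]
    - [0,0.0316,-0.0271]
    - [0,0.0376,-0.0317]
    - [0,0.0436,-0.0357]
    - [0,0.05,-0.0399]
    - [0,0.056,-0.0435]
    - [0,0.056,-0.0435]
    - [0,0.056,-0.0435]
  grip: [1,1,1,1,1,1,1,1,1,1]

```text
clock: 18.75
tool_pos: [0.6097, -0.209, 0.3035]
eef_rot: [0.724, 0.69, 0.001, -0.001]
contact_force: [7.6, -0.7, -13.6]
opening: 0.104
finger_force: 20.9
```

Run:
```python
from h import *
s=st(); save('side','s11')
for k in ('lid_bar','lid_hinge'): print([(np.round(d['position'],4),d['p']) for d in models.place_of('side',k)[:2]])
s=st()
p=s['tool_pos']; h=np.array([.4869+.245,.0958]); d=np.array([h[0]-p[0],p[2]-h[1]]); print(np.arctan2(d[1],d[0]),np.hypot(*d),np.arccos(d[0]/.245))
```

```text
t 18.75 p [ 0.6097 -0.209   0.3035] q [ 7.239e-01  6.899e-01  5.000e-04 -6.000e-04] F [  7.6  -0.7 -13.6] op 0.104 ff 20.894156098365784 j [ 0.52  0.7  -0.51  1.43  0.36  1.1  -0.09]
[(array([ 0.6109, -0.207 ,  0.3092]), 0.65)]
[(array([ 0.7291, -0.2153,  0.0934]), 0.7)]
t 18.9 p [ 0.6097 -0.209   0.3034] q [ 7.239e-01  6.899e-01  5.000e-04 -6.000e-04] F [  8.6   0.9 -14.1] op 0.103 ff 20.900608599185944 j [ 0.52  0.7  -0.51  1.43  0.36  1.1  -0.09]
1.038792921493676 0.2409394993598073 1.048520559622706
```

>>> jog_arm:
  turn:
    - [0,0,0]
    - [0,0,0]
    - [0,0,0]
    - [0,0,0]
    - [0,0,0]
    - [0,0,0]
    - [0,0,0]
    - [0,0,0]
    - [0,0,0]
    - [0,0,0]
    - [0,0,0]
    - [0,0,0]
  translation:
    - [0,-0.003,0.002]
    - [0,-0.0075,0.005]
    - [0,-0.012,0.0083]
    - [0,-0.017,0.0119]
    - [0,-0.0215,0.0153]
    - [0,-0.026,0.0188]
    - [0,-0.03,0.022]
    - [0,-0.033,0.0245]
    - [0,-0.0348,0.026]
    - [0,-0.0348,0.026]
    - [0,-0.0348,0.026]
    - [0,-0.0348,0.026]
  grip: [1,1,1,1,1,1,1,1,1,1,1,1]

```text
clock: 20.4
tool_pos: [0.5759, -0.2075, 0.2798]
eef_rot: [0.724, 0.69, 0.002, 0.001]
contact_force: [6.3, -0.5, -5.7]
opening: 0.101
finger_force: 20.2
```

Run:
```python
from h import *
s=st(); save('side','s12')
for n in ('side','top'):
    if n=='top': save('top','t12')
    for k in ('lid_bar','lid_hinge','stout_plug','plug_shoulder'): print(n,k,[(np.round(d['position'],4),d['p']) for d in models.place_of(n,k)[:1]])
s=st()
p=s['tool_pos'];print(np.arccos((.7319-p[0])/.245),np.arccos((.7235-p[0])/.2366),np.arctan2(p[2]-.0958,.7319-p[0]))
```

```text
t 20.4 p [ 0.5759 -0.2075  0.2798] q [0.724  0.6898 0.0016 0.0011] F [ 6.3 -0.5 -5.7] op 0.101 ff 20.24435520172119 j [ 0.55  0.68 -0.51  1.57  0.37  0.98 -0.12]
side lid_bar [(array([ 0.5761, -0.2053,  0.2868]), 0.67)]
side lid_hinge [(array([0.4158, 0.0658, 0.023 ]), 0.57)]
side stout_plug [(array([0.4831, 0.3118, 0.018 ]), 0.79)]
side plug_shoulder [(array([0.5639, 0.1784, 0.1491]), 0.65)]
top lid_bar [(array([ 0.5754, -0.2068,  0.2869]), 0.55)]
top lid_hinge [(array([ 0.7314, -0.2143,  0.0947]), 0.82)]
top stout_plug [(array([0.4871, 0.3145, 0.0199]), 0.73)]
top plug_shoulder [(array([0.5615, 0.1781, 0.1515]), 0.6)]
t 20.9 p [ 0.5759 -0.2075  0.2797] q [0.724  0.6898 0.0015 0.001 ] F [ 5.4 -0.1 -7. ] op 0.106 ff 20.243918895721436 j [ 0.55  0.68 -0.51  1.57  0.37  0.98 -0.12]
0.8807186119464762 0.8973351081330896 0.8674809042636522
```

```bash
python3 -c "
from h import *
print(r.finish_job())"
```

```text
the job is handed in; nothing more can be done
None
```

The slim plug is pushed in until its shoulder sits on the bocal's rim. I raised the lid past balance to about 1.05 rad, eased it back and handed the job in still holding it by the bar, motionless at about 0.88 rad (3–5° below balance), at about 21 s.

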